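# Face the cocoa tin to the class

### The arm

A 6-joint arm with a two-finger parallel gripper is mounted at the origin on the work surface. World frame = base frame: x ahead of the robot, y to its left, z up, the work surface at z = 0. Lengths are in mm, angles in rad, forces in N, time in s.
With the tool pointing down it reaches from about 350 to 875 mm from the base axis. Payload 15.5 kg.
Tool frame: the origin (TCP) lies midway between the tips of the shut fingers; the grasp point (between the pads) lies 19 mm behind it; z points along the fingers, y is the direction in which the jaws open and shut (so a half turn about z gives the same grasp; the last joint's range is limited). The gripper opens to 85 mm and grips with 20 to 120 N. Pads are 22 mm wide; open, the fingers measure 114 mm over their backs; the gripper's body (76 mm by 85 mm) begins 54 mm behind the grasp point. The pads swing forward as they close: fully open they stand 13 mm farther back than shut.
Start: joints at [1.236, 0.494, 1.345, -0, 1.302, -0.096], TCP at [147.831, 607.266, 194.577] pointing down, gripper open.
Joint ranges: [-2.91, 2.91], [-0.82, 2.16], [0.22, 2.67], [-1.22, 4.37], [0.12, 2.79], [-3.08, 3.08]. Speed limits (rad/s): [1.89, 1.89, 2.57, 3.01, 3.01, 3.01].

### API

Orientations are given as a 3x3 rotation matrix whose columns are the frame's x, y, z axes.
In Python, from plant import ctrl gives the robot as it stands. The module is installed in compiled form; this text tells all that it offers.
- The arm moves only by the tool send_rows, never from a script. Its argument "motion" is a list of rows, each a list of 3 entries, a list of its own where there are three numbers: the shift along the tool's x, y, z in m, then the turn, a rotation vector about the tool's x, y, z in degrees, then the closure, from 0 (fully open) to 1 (shut). A call has 1 to 12 rows; each row is the pose to reach, as a shift and turn from the pose measured when the call began, along the tool's axes at that moment; what a row does not reach only later rows make up. A row lasts 1/12 s, in which the tool goes at most 41.7 mm and 7.16 degrees, less where a joint would pass 70% of its speed; a pose out of reach is approached as far as the arm can. A call with a gripper value outside its range is refused whole. The fingers move at their own pace and stop on an object; the grip force is fixed at half the most. Time passes only in rows, so rows that repeat a pose let the fingers close. It gives the time, the measured TCP pose, the force and the opening at its end, in the units of the state.
- ctrl.state(): the state, without advancing time (a new reading comes with each control period).
- ctrl.snapshot(name): name is "scene" or "top"; returns a dict with "color" (480x640x3 uint8, red, green, blue), "z_map" (480x640 float32, mm along the optical axis (not along the pixel's ray), 0 where there is no reading), "fx", "fy", "cx", "cy" (pixels), "pose" (4x4, takes a point from camera to world coordinates). Camera axes: x right, y up, looking along -z (the intrinsics and any distortion apply to the point x, -y, -z); pixel columns grow to the right and rows downward; lengths in mm; the calibration is good to about 2 mm. A picture is of the moment at which its call begins.
- ctrl.finish_job(): hands the job in, once; it reports no verdict.
Trained networks look in the newest picture that a camera, given by its name, has taken for a name from the list of things; names that differ only in an ending like _2 or _b are one class to them, and where a whole thing is asked for, a point or a joint stands for the part that bears it (a point fixed in the world has none). Each returns a list of dicts, best first, with "p" (0 to 1); they miss things now and then, are a little off and sometimes report something else, mostly with a low value. They report only what shows in the picture. A call takes as long as a camera call.
- ctrl.recognise(camera, thing): "position" ([column, row] in pixels, amid what is visible of it).
- ctrl.outline_of(camera, thing): "pixels" (480x640 bool, what is visible of it) and "position" ([column, row] in pixels, amid what is visible of it).
- ctrl.mark_of(camera, thing): "position" ([column, row] in pixels: a listed point, or the origin of a listed thing).
The state is a dict: "clock": time; "joint_pos": joint angles; "joint_velocities": joint speeds; "effort": joint torques, N m; "ee_pos": TCP position; "tcp_rot": TCP orientation; "force": force on the tool from outside, world axes, zero at the start; "torque": the same for the moment, N m; "width": finger opening in mm.
Only numpy, scipy, OpenCV 4.12 (cv2) and the standard library are available. Lean on these libraries where they do the work, as an engineer would, in place of code of your own. Each camera call takes 0.05 s, during which the arm holds its last target. There are 200 camera calls.

### The job

The baking lesson is about to start. With a fingertip on the edge of its lid, turn the brown cocoa tin round on its swivel base until the middle of its cream label lines up with the red pointer on that base. Leave the blue sugar tin and the green flour tin turned as they are.

Things in the scene. Friction and masses are not known exactly. Their poses are not given: they have to be found in the camera images.
- cocoa_label (a point): middle of the dark brown cocoa tin's cream label, on the tin's side 50 mm from its upright axis, 70 mm above the table; x points straight out of the label, z up. Tin: upright, 100 mm diameter, too wide to grip; flat brown lid of 103 mm diameter, its top 134 mm above the table. The label spans 80 degrees; a cream tab (12 x 22 mm) on the lid's edge marks its middle from above
- cocoa_base: its fixed swivel base, a white plate 140 x 140 x 14 mm; origin under its centre, at table height on the tin's axis; x points to its red pointer (arrowhead 59 mm from the axis, on the side away from the robot), z up. The tin turns on it either way without stops and stays put: about 1 N along the lid's edge turns it, so a fingertip pressed on the lid with 3 to 10 N takes it along
- sugar_label (a point): the middle of the label of the blue sugar tin, a bystander of the same make and size as the cocoa tin, on its own swivel base; x points out of its label. It turns as easily as the cocoa tin
- flour_label (a point): the middle of the label of the green flour tin, a bystander of the same make and size as the cocoa tin, on its own swivel base; x points out of its label. It turns as easily as the cocoa tin

How it is judged (in metres and radians):
On the way:
1. a fingertip presses on the cocoa tin (contact force between the fingers and cocoa_base above 0.5 N), for 0.2 s.
At the end, for the whole second after the job is handed in: The cocoa tin has the middle of its label within 15 degrees of the red pointer on its base; the labels of the sugar and flour tins are within 13 mm of where they began (angle between the x axis of cocoa_label and the x axis of cocoa_base, either way round below 0.26 rad and x of cocoa_label in the frame of cocoa_base above 0.04 m and distance of each of sugar_label, flour_label from where it was at the start of the episode below 0.013 m); the robot touches nothing.
It fails at once if the blue sugar tin is turned (its label moves more than 13 mm) (distance of sugar_label from where it was at the start of the episode above 0.013 m).
It fails at once if the green flour tin is turned (its label moves more than 13 mm) (distance of flour_label from where it was at the start of the episode above 0.013 m).
It also fails if it takes over 54 s, if anything falls off the work surface, if the arm or the gripper's body presses on something with over 40 N, if the wrist force passes 120 N, or if a joint passes its speed limit or range.

## Working session

There is one attempt and no reset: what is moved stays moved. The work goes in short steps, Python scripts to look and compute and a tool call to move; the robot and the scene stay as the last step left them, time stands still between calls to the robot, and variables do not carry over. Pictures are saved under pics/ and viewed, about 8 in all and at most 12, crops included, and the job is handed in when it is done.

Besides the shell and the picture viewer there is one more tool, called after "Emit:" by a JSON object that holds its "fn" and its "kwargs", one argument or row to a line. send_rows: Moves the arm, as the interface text tells. Its arguments: {"type":"object","properties":{"motion":{"type":"array","items":{"type":"array"}}},"required":["motion"]}

```bash
mkdir -p pics; cat > h.py <<'E'
import numpy as np, cv2
from plant import ctrl
def world(s,px,z=None):
    u,v=px; P=s["pose"]
    d=np.array([(u-s["cx"])/s["fx"],-(v-s["cy"])/s["fy"],-1.])
    o=P[:3,3]; 
    if z is None:
        return o+P[:3,:3]@d*float(s["z_map"][int(round(v)),int(round(u))])
    w=P[:3,:3]@d
    return o+w*(z-o[2])/w[2]
def save(s,n): cv2.imwrite(f"pics/{n}.png",s["color"][:,:,::-1])
E
python3 - <<'E'
from h import *
np.set_printoptions(precision=1,suppress=True)
st=ctrl.state(); print(st["clock"],st["ee_pos"],st["tcp_rot"],st["width"])
for c in("top","scene"):
    s=ctrl.snapshot(c); save(s,c+"0"); print(c,s["pose"][:3,3],s["fx"])
    for t in("cocoa_label","cocoa_base","sugar_label","flour_label"):
        for f in("recognise","mark_of"):
            for r in getattr(ctrl,f)(c,t)[:2]: print(c,t,f,r["p"],np.array(r["position"]),world(s,r["position"]))
E
```

```text
0.0 [147.7 606.9 194. ] [[-1.   0.2 -0. ]
 [ 0.2  1.  -0. ]
 [ 0.  -0.  -1. ]] 85.17704650696163
top [392.9   7.9 768.6] 456.538184717692
top cocoa_label recognise 0.57 [516.6 279.7] [ 485.  -262.4  133.6]
top cocoa_base recognise 0.6 [501.1 286.4] [ 475.7 -240.1  133. ]
top cocoa_base mark_of 0.94 [495.6 288.9] [ 472.2 -232.   133.5]
top sugar_label recognise 0.65 [164.9 222.1] [571.8 236.7 132.9]
top sugar_label mark_of 0.75 [190.  201.9] [640.9 238.1  15. ]
top flour_label recognise 0.86 [317.  265.3] [506.8  16.9 134.8]
top flour_label mark_of 0.89 [351.6 277.2] [508.  -39.   14.4]
scene [ 831.6 -320.1  771.5] 549.2669093527423
scene cocoa_label recognise 0.67 [150.3 350.3] [ 513.9 -280.9  134. ]
scene cocoa_label mark_of 0.96 [137.1 389.9] [ 507.8 -323.4   68. ]
scene cocoa_base mark_of 0.87 [165.9 367.7] [ 537.8 -283.1  118.4]
scene sugar_label recognise 0.56 [429.7 136.1] [591.4 215.2 133.2]
scene sugar_label mark_of 0.78 [439.3 166.3] [ 831.6 -320.1  771.5]
scene flour_label recognise 0.88 [303.8 212.5] [530.4 -11.2 132.8]
scene flour_label mark_of 0.86 [274.9 237.7] [470.1 -20.9  15.9]
scene flour_label mark_of 0.7 [138.9 391.4] [ 509.3 -323.3   64.1]
```

View pics/top0.png

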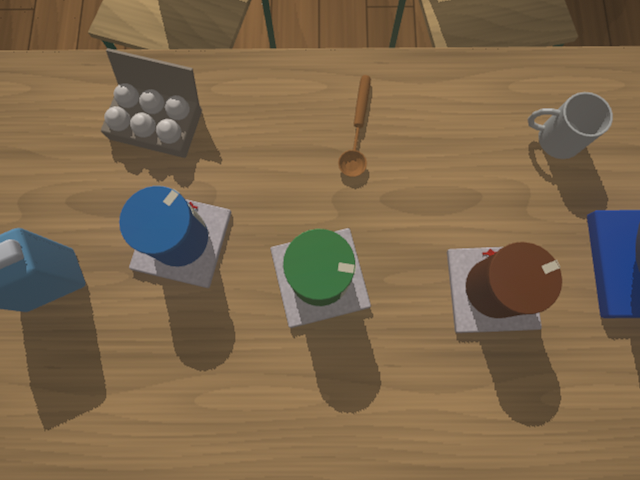

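View pics/scene0.png

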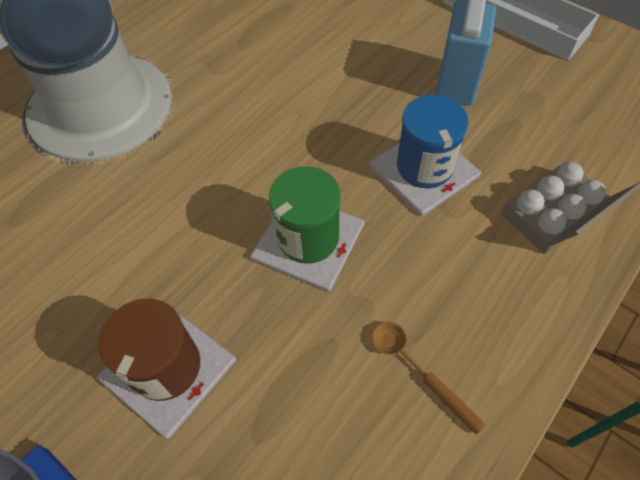

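The top view shows the cocoa lid near (525,279) with its tab at (551,267) and the red pointer at (489,253). In the scene view the tab is at (125,366) and the pointer at (196,391). Next I'll fit the lid circle, the tab and the pointer.

```bash
cat >> h.py <<'E'
def cloud(s):
    v,u=np.mgrid[0:480,0:640]; Z=s["z_map"]
    p=np.stack([(u-s["cx"])/s["fx"]*Z,-(v-s["cy"])/s["fy"]*Z,-Z],-1)
    return p@s["pose"][:3,:3].T+s["pose"][:3,3]
def measure(c):
    s=ctrl.snapshot(c); W=cloud(s); C=s["color"].astype(int); ok=s["z_map"]>0
    near=ok&(np.hypot(W[...,0]-485,W[...,1]+262)<120)
    lid=near&(abs(W[...,2]-134)<5)
    (x,y),r=cv2.minEnclosingCircle(W[lid][:,:2].astype(np.float32))
    tab=lid&(C.sum(-1)>400)
    red=near&(abs(W[...,2]-14)<6)&(C[...,0]>120)&(C[...,1]<70)&(C[...,2]<80)
    m=np.median(W[lid],0); t=W[tab].mean(0); p=W[red].mean(0)
    cen=W[lid].mean(0)[:2]
    a=lambda q:np.degrees(np.arctan2(q[1]-cen[1],q[0]-cen[0]))
    print(c,"circle",x,y,r,"mean",cen,"z",m[2],"tab",t,tab.sum(),"ptr",p,red.sum(),"ang tab,ptr",a(t),a(p),"r",np.hypot(*(t[:2]-cen)),np.hypot(*(p[:2]-cen)))
    return s
E
python3 - <<'E'
from h import *
np.set_printoptions(precision=1,suppress=True)
measure("top");measure("scene")
E
```

```text
top circle 490.37249755859375 -275.1329345703125 52.60691452026367 mean [ 488.7 -273.5] z 133.33586338588896 tab [ 503.6 -310.6  134. ] 133 ptr [ 548.7 -270.1   15.7] 35 ang tab,ptr -68.16808624031141 3.241909693900901 r 40.00452333314854 60.098542013368615
scene circle 489.5694885253906 -275.8909606933594 51.99958419799805 mean [ 491.7 -276.8] z 133.82166505758323 tab [ 503.8 -311.9  134.5] 160 ptr [ 548.6 -273.8   16.4] 80 ang tab,ptr -71.01318348673676 3.0233914536555577 r 37.030650355798585 56.94166707443261
```

```bash
cat >> h.py <<'E'
def rel(pts):
    st=ctrl.state(); R=np.array(st["tcp_rot"]); p=np.array(st["ee_pos"])
    print("t",st["clock"],"tcp",p,"F",st["force"],"w",st["width"],"q",st["joint_pos"])
    for q in pts: print(q,np.round(R.T@(np.array(q)-p)/1000,4))
E
python3 - <<'E'
from h import *
rel([(148,607,310),(330,510,310),(450,330,310),(540,150,310),(560,0,310),(540,-150,310),(525,-298,300)])
s=ctrl.snapshot("top");W=cloud(s);print("max z left",W[200:330,0:90,2].max(), W[...,2].max())
E
```

```text
t 1.0 tcp [147.82994833 607.2587778  194.57933394] F [-0.58733638  0.24229352 -0.12064037] w 85.40874442803087 q [ 1.23648821e+00  4.93592516e-01  1.34550674e+00  1.50527723e-05
  1.30251201e+00 -9.55216049e-02]
(148, 607, 310) [-0.0002 -0.0002 -0.1154]
(330, 510, 310) [-0.2    -0.0514 -0.1154]
(450, 330, 310) [-0.3592 -0.1979 -0.1154]
(540, 150, 310) [-0.4892 -0.3515 -0.1154]
(560, 0, 310) [-0.5441 -0.4925 -0.1154]
(540, -150, 310) [-0.5602 -0.643  -0.1154]
(525, -298, 300) [-0.5806 -0.7904 -0.1054]
max z left 768.5600051501517 768.5600051501517
```

Emit:
{"fn": "send_rows", "kwargs": {
  "motion": [
    [[0, 0, -0.04], [0, 0, 0], 1],
    [[0, 0, -0.08], [0, 0, 0], 1],
    [[0, 0, -0.12], [0, 0, 0], 1],
    [[0, 0, -0.14], [0, 0, 0], 1],
    [[-0.04, -0.01, -0.14], [0, 0, 0], 1],
    [[-0.08, -0.02, -0.14], [0, 0, 0], 1],
    [[-0.12, -0.03, -0.14], [0, 0, 0], 1],
    [[-0.16, -0.04, -0.14], [0, 0, 0], 1],
    [[-0.2, -0.05, -0.14], [0, 0, 0], 1],
    [[-0.23, -0.08, -0.14], [0, 0, 0], 1],
    [[-0.26, -0.105, -0.14], [0, 0, 0], 1],
    [[-0.29, -0.13, -0.14], [0, 0, 0], 1]
  ]
}}

```text
clock: 2.05
ee_pos: [399.8, 410.6, 334.5]
tcp_rot: [[-0.972, 0.237, -0.0], [0.237, 0.972, -0.0], [-0.0, -0.0, -1.0]]
force: [-0.3, -0.1, 1.6]
width: -0.3
```

```bash
python3 - <<'E'
from h import *
rel([(450,330,335),(540,150,335),(560,0,335),(540,-150,335),(525,-298,300)])
E
```

```text
t 2.05 tcp [399.79370783 410.55358187 334.52405813] F [-0.31128695 -0.10817407  1.59407679] w -0.2711984019522702 q [ 6.94534433e-01  3.15910743e-01  1.25343584e+00 -7.93428176e-05
  1.57234769e+00 -6.37344242e-01]
(450, 330, 335) [-0.0678 -0.0664 -0.0005]
(540, 150, 335) [-0.1979 -0.22   -0.0004]
(560, 0, 335) [-0.2528 -0.361  -0.0004]
(540, -150, 335) [-2.689e-01 -5.115e-01 -4.000e-04]
(525, -298, 300) [-0.2893 -0.6588  0.0346]
```

Emit:
{"fn": "send_rows", "kwargs": {
  "motion": [
    [[-0.03, -0.025, 0], [0, 0, 0], 1],
    [[-0.06, -0.055, 0], [0, 0, 0], 1],
    [[-0.09, -0.085, 0], [0, 0, 0], 1],
    [[-0.115, -0.115, 0], [0, 0, 0], 1],
    [[-0.14, -0.145, 0], [0, 0, 0], 1],
    [[-0.165, -0.18, 0], [0, 0, 0], 1],
    [[-0.19, -0.21, 0], [0, 0, 0], 1],
    [[-0.21, -0.245, 0], [0, 0, 0], 1],
    [[-0.225, -0.28, 0], [0, 0, 0], 1],
    [[-0.24, -0.32, 0], [0, 0, 0], 1],
    [[-0.25, -0.36, 0], [0, 0, 0], 1],
    [[-0.26, -0.4, 0], [0, 0, 0], 1]
  ]
}}

```text
clock: 3.05
ee_pos: [557.6, -41.4, 334.6]
tcp_rot: [[-0.972, 0.237, 0.0], [0.237, 0.972, -0.0], [-0.0, -0.0, -1.0]]
force: [1.3, 0.2, 0.7]
width: 0.2
```

```bash
python3 - <<'E'
from h import *
c=np.array([490,-275]);a=np.radians(-36)
x,y=c+42*np.array([np.cos(a),np.sin(a)])
rel([(540,-150,335),(x,y,300),(x,y,175),(x,y,145)])
E
```

```text
t 3.05 tcp [557.57690966 -41.39141917 334.56775106] F [1.31358527 0.2455474  0.6537403 ] w 0.2283582640061927 q [-1.80848437e-01  2.93327538e-01  1.28643328e+00 -7.59132163e-05
  1.56171752e+00 -1.51286787e+00]
(540, -150, 335) [-0.0086 -0.1097 -0.0004]
(np.float64(523.9787137637478), np.float64(-299.6869805962839), 300) [-0.0284 -0.2589  0.0346]
(np.float64(523.9787137637478), np.float64(-299.6869805962839), 175) [-0.0284 -0.2589  0.1596]
(np.float64(523.9787137637478), np.float64(-299.6869805962839), 145) [-0.0284 -0.2589  0.1896]
```

Emit:
{"fn": "send_rows", "kwargs": {
  "motion": [
    [[-0.004, -0.04, 0], [0, 0, 0], 1],
    [[-0.008, -0.08, 0], [0, 0, 0], 1],
    [[-0.012, -0.12, 0], [0, 0, 0], 1],
    [[-0.016, -0.16, 0], [0, 0, 0], 1],
    [[-0.02, -0.2, 0], [0, 0, 0], 1],
    [[-0.024, -0.235, 0.01], [0, 0, 0], 1],
    [[-0.0284, -0.259, 0.04], [0, 0, 0], 1],
    [[-0.0284, -0.259, 0.08], [0, 0, 0], 1],
    [[-0.0284, -0.259, 0.12], [0, 0, 0], 1],
    [[-0.0284, -0.259, 0.16], [0, 0, 0], 1],
    [[-0.0284, -0.259, 0.18], [0, 0, 0], 1],
    [[-0.0284, -0.259, 0.18], [0, 0, 0], 1]
  ]
}}

```text
clock: 4.05
ee_pos: [521.5, -298.2, 150.0]
tcp_rot: [[-0.972, 0.237, -0.006], [0.237, 0.972, 0.004], [0.007, 0.003, -1.0]]
force: [-0.1, 0.0, -0.3]
width: -0.1
```

```bash
python3 - <<'E'
from h import *
rel([(524,-299.7,136)])
s=ctrl.snapshot("top");save(s,"top1")
E
```

```text
t 4.05 tcp [ 521.50299574 -298.23627769  150.02875391] F [-0.08985765  0.02304039 -0.25236709] w -0.06893918109170595 q [-6.18856450e-01  5.08381416e-01  1.45472019e+00 -2.11791735e-07
  1.18609356e+00 -1.95058514e+00]
(524, -299.7, 136) [-0.0029 -0.0009  0.014 ]
```

View pics/top1.png

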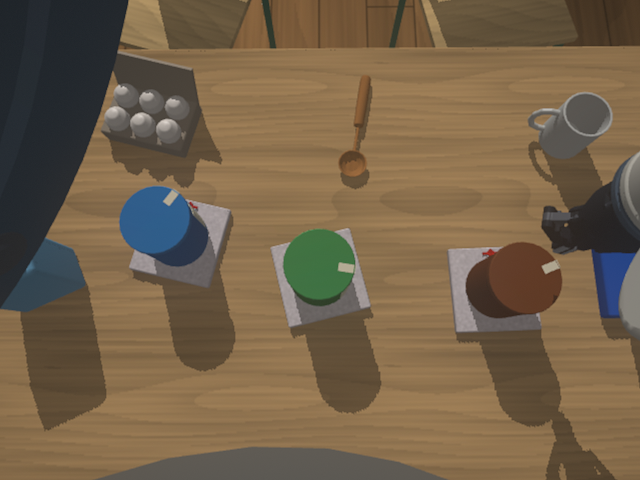

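The fingertips appear at about (550,232), but I expected them near (548,257). I'll check that against depth in both cameras.

```bash
python3 - <<'E'
from h import *
np.set_printoptions(precision=1,suppress=True)
for c in("top","scene"):
    s=ctrl.snapshot(c); W=cloud(s); save(s,c+"2")
    P=np.linalg.inv(s["pose"]); p=P[:3,:3]@np.array([521.5,-298.2,150])+P[:3,3]
    print(c,"tcp px",s["cx"]+s["fx"]*p[0]/-p[2],s["cy"]-s["fy"]*p[1]/-p[2])
    m=(s["z_map"]>0)&(np.hypot(W[...,0]-530,W[...,1]+290)<80)&(W[...,2]>142)
    for lo in range(142,300,15):
        k=m&(W[...,2]>=lo)&(W[...,2]<lo+15)
        if k.sum(): print(lo,k.sum(),W[k].min(0),W[k].max(0))
    if c=="top":
        for px in((548,222),(550,240),(565,232),(560,250)): print(px,world(s,px),s["color"][px[1],px[0]])
E
```

```text
top tcp px 544.8668748011605 251.5991533810189
187 52 [ 511.3 -302.7  190.4] [ 524.6 -284.1  201.7]
202 99 [ 510.9 -309.5  202. ] [ 525.6 -282.8  216.6]
217 56 [ 510.  -302.2  217.3] [ 520.1 -283.4  231.6]
232 329 [ 502.9 -335.   232. ] [ 538.1 -259.9  247. ]
247 235 [ 501.6 -334.6  247. ] [ 530.7 -249.2  262. ]
262 276 [ 502.8 -311.2  262.1] [ 545.7 -235.7  277. ]
277 570 [ 505.4 -299.1  277. ] [ 549.4 -235.7  291.9]
292 351 [ 506.9 -283.8  292. ] [ 542.2 -252.9  306.9]
(548, 222) [ 527.3 -240.   282.1] [61 56 54]
(550, 240) [ 573.2 -383.8   -0.6] [140 113  78]
(565, 232) [ 525.2 -277.3  245.3] [51 46 43]
(560, 250) [ 513.6 -294.2  197.6] [75 72 72]
scene tcp px 139.55010527187625 360.59025062671157
187 55 [ 527.  -312.5  191.9] [ 536.1 -289.3  201.9]
202 185 [ 521.  -314.6  202. ] [ 537.2 -285.2  217. ]
217 187 [ 512.8 -318.3  217.1] [ 538.6 -287.4  231.8]
232 547 [ 507.8 -338.6  232.1] [ 544.4 -266.7  247. ]
247 671 [ 507.9 -350.   247. ] [ 546.9 -256.8  262. ]
262 813 [ 512.5 -360.7  262. ] [ 550.5 -243.9  277. ]
277 1382 [ 497.5 -362.1  277.1] [ 551.3 -238.1  292. ]
292 467 [ 509.2 -347.9  292. ] [ 547.8 -253.1  306.9]
```

View pics/scene2.png

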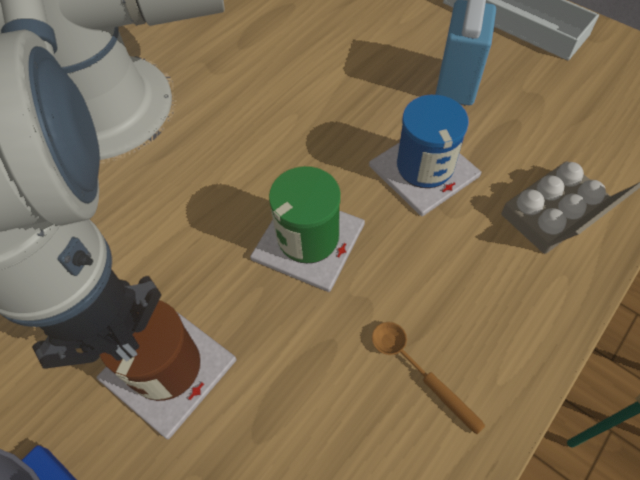

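```bash
python3 - <<'E'
import cv2,numpy as np
a=cv2.imread("pics/top2.png")[205:305,500:600]; b=cv2.imread("pics/scene2.png")[290:390,80:180]
cv2.imwrite("pics/crop.png",np.hstack([cv2.resize(i,(400,400),interpolation=cv2.INTER_CUBIC) for i in(a,b)]))
E
```

```text
(no output)
```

View pics/crop.png

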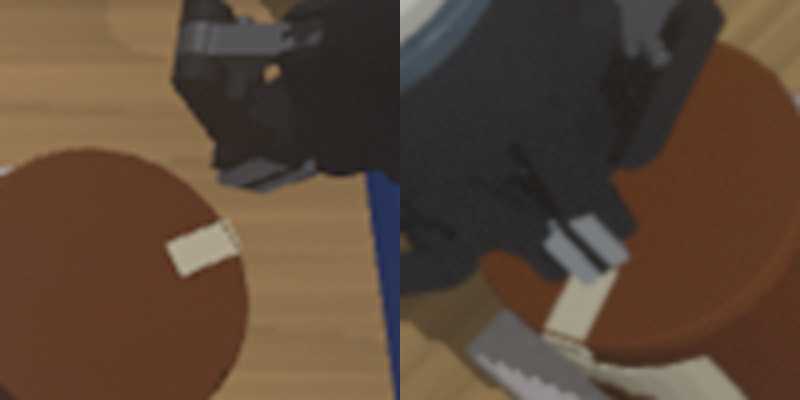

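The top crop shows the fingertips off the lid and level with about z 190 in depth, 40 mm higher than the reported TCP. I'll move down a safe 10 mm and compare again.

Emit:
{"fn": "send_rows", "kwargs": {
  "motion": [
    [[-0.003, -0.001, 0.004], [0, 0, 0], 1],
    [[-0.003, -0.001, 0.008], [0, 0, 0], 1],
    [[-0.003, -0.001, 0.01], [0, 0, 0], 1],
    [[-0.003, -0.001, 0.01], [0, 0, 0], 1]
  ]
}}

```text
clock: 4.53
ee_pos: [527.5, -302.0, 146.3]
tcp_rot: [[-0.972, 0.236, 0.002], [0.236, 0.972, -0.001], [-0.002, -0.001, -1.0]]
force: [-0.8, 1.2, 0.5]
width: -0.0
```

```bash
cat >> h.py <<'E'
def tip():
    for c in("top","scene"):
        s=ctrl.snapshot(c); W=cloud(s)
        m=(s["z_map"]>0)&(np.hypot(W[...,0]-520,W[...,1]+275)<80)&(W[...,2]>139)&(s["color"].max(-1)<170)
        z=np.sort(W[m][:,2]); k=m&(W[...,2]<z[8]+10); print(c,"low z",z[:12:3],"mean",W[k].mean(0),k.sum())
E
python3 - <<'E'
from h import *
np.set_printoptions(precision=1,suppress=True)
rel([]);tip();rel([])
E
```

```text
t 4.5333 tcp [ 527.5 -302.   146.3] F [-0.8  1.2  0.5] w -0.03968984271417578 q [-0.6  0.5  1.5 -0.   1.2 -2. ]
top low z [183.4 185.  186.4 188.2] mean [ 520.3 -294.2  191.8] 61
scene low z [185.6 186.  186.7 187.7] mean [ 536.2 -303.4  192.7] 107
t 4.6333 tcp [ 527.5 -302.1  146.4] F [-0.   0.4 -0.6] w 0.044460177394730495 q [-0.6  0.5  1.4 -0.   1.2 -2. ]
```

Emit:
{"fn": "send_rows", "kwargs": {
  "motion": [
    [[0.002, 0, 0.003], [0, 0, 0], 1],
    [[0.003, 0, 0.006], [0, 0, 0], 1],
    [[0.003, 0, 0.009], [0, 0, 0], 1],
    [[0.003, 0, 0.01], [0, 0, 0], 1],
    [[0.003, 0, 0.01], [0, 0, 0], 1],
    [[0.003, 0, 0.01], [0, 0, 0], 1]
  ]
}}

```text
clock: 5.13
ee_pos: [524.6, -301.3, 136.3]
tcp_rot: [[-0.972, 0.236, 0.002], [0.236, 0.972, -0.001], [-0.002, -0.001, -1.0]]
force: [0.6, -0.6, -0.7]
width: 0.1
```

```bash
python3 - <<'E'
from h import *
np.set_printoptions(precision=1,suppress=True)
rel([]);tip();rel([])
E
```

```text
t 5.1333 tcp [ 524.6 -301.3  136.3] F [ 0.6 -0.6 -0.7] w 0.06210233990153648 q [-0.6  0.5  1.5 -0.   1.1 -2. ]
top low z [172.7 175.7 177.8 178.5] mean [ 517.3 -293.9  182.5] 63
scene low z [174.  177.2 177.6 178.3] mean [ 533.4 -302.5  183.3] 110
t 5.2333 tcp [ 524.7 -301.4  136.5] F [-0.3  0.2 -0.1] w 0.192195637583936 q [-0.6  0.5  1.5 -0.   1.1 -2. ]
```

Emit:
{"fn": "send_rows", "kwargs": {
  "motion": [
    [[0, 0, 0.001], [0, 0, 0], 1],
    [[0, 0, 0.002], [0, 0, 0], 1],
    [[0, 0, 0.003], [0, 0, 0], 1],
    [[0, 0, 0.004], [0, 0, 0], 1],
    [[0, 0, 0.004], [0, 0, 0], 1]
  ]
}}

```text
clock: 5.65
ee_pos: [524.6, -301.3, 132.2]
tcp_rot: [[-0.972, 0.236, 0.002], [0.236, 0.972, -0.001], [-0.002, -0.001, -1.0]]
force: [-0.2, -0.1, 0.4]
width: -0.3
```

Emit:
{"fn": "send_rows", "kwargs": {
  "motion": [
    [[0, 0, 0.003], [0, 0, 0], 1],
    [[0, 0, 0.006], [0, 0, 0], 1],
    [[0, 0, 0.009], [0, 0, 0], 1],
    [[0, 0, 0.012], [0, 0, 0], 1],
    [[0, 0, 0.015], [0, 0, 0], 1],
    [[0, 0, 0.018], [0, 0, 0], 1],
    [[0, 0, 0.021], [0, 0, 0], 1],
    [[0, 0, 0.024], [0, 0, 0], 1],
    [[0, 0, 0.024], [0, 0, 0], 1]
  ]
}}

```text
clock: 6.4
ee_pos: [524.4, -301.2, 107.6]
tcp_rot: [[-0.972, 0.236, 0.001], [0.236, 0.972, -0.001], [-0.001, -0.0, -1.0]]
force: [-0.1, -0.3, -0.5]
width: 0.3
```

```bash
python3 - <<'E'
from h import *
np.set_printoptions(precision=1,suppress=True)
rel([]);tip()
i=[]
for c,(r,k) in(("top",(205,500)),("scene",(290,80))):
    s=ctrl.snapshot(c); save(s,c+"3"); i.append(cv2.resize(s["color"][r:r+100,k:k+100,::-1],(400,400),interpolation=cv2.INTER_CUBIC))
cv2.imwrite("pics/crop3.png",np.hstack(i))
E
```

```text
t 6.4 tcp [ 524.4 -301.2  107.6] F [-0.1 -0.3 -0.5] w 0.34405293609978205 q [-0.6  0.6  1.5 -0.   1.1 -2. ]
top low z [144.7 146.4 147.4 148.5] mean [ 516.7 -293.8  152.5] 46
scene low z [147.  148.  149.4 150.1] mean [ 533.1 -302.6  154.7] 103
```

View pics/crop3.png

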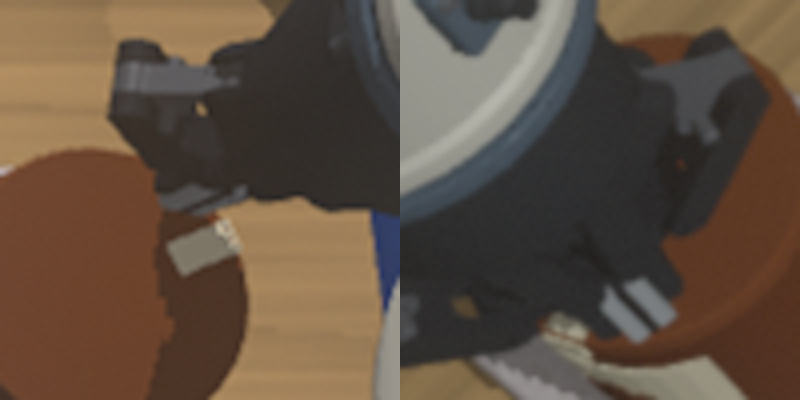

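Emit:
{"fn": "send_rows", "kwargs": {
  "motion": [
    [[0.005, 0.001, 0.002], [0, 0, 0], 1],
    [[0.005, 0.001, 0.004], [0, 0, 0], 1],
    [[0.005, 0.001, 0.006], [0, 0, 0], 1],
    [[0.005, 0.001, 0.008], [0, 0, 0], 1],
    [[0.005, 0.001, 0.009], [0, 0, 0], 1],
    [[0.005, 0.001, 0.009], [0, 0, 0], 1]
  ]
}}

```text
clock: 7.1
ee_pos: [520.1, -299.2, 99.0]
tcp_rot: [[-0.972, 0.236, 0.002], [0.236, 0.972, -0.001], [-0.002, -0.001, -1.0]]
force: [-0.0, 0.4, 0.3]
width: -0.3
```

Emit:
{"fn": "send_rows", "kwargs": {
  "motion": [
    [[0, 0, 0.001], [0, 0, 0], 1],
    [[0, 0, 0.001], [0, 0, 0], 1],
    [[0, 0, 0.001], [0, 0, 0], 1]
  ]
}}

```text
clock: 7.35
ee_pos: [520.1, -299.2, 98.0]
tcp_rot: [[-0.972, 0.236, 0.002], [0.236, 0.972, -0.001], [-0.002, -0.001, -1.0]]
force: [0.0, 0.0, -0.1]
width: 0.3
```

Emit:
{"fn": "send_rows", "kwargs": {
  "motion": [
    [[0, 0, 0.001], [0, 0, 0], 1],
    [[0, 0, 0.001], [0, 0, 0], 1],
    [[0, 0, 0.001], [0, 0, 0], 1]
  ]
}}

```text
clock: 7.6
ee_pos: [520.2, -299.3, 97.3]
tcp_rot: [[-0.972, 0.236, 0.002], [0.236, 0.972, -0.001], [-0.002, -0.001, -1.0]]
force: [-0.5, -0.1, 4.7]
width: -0.3
```

Emit:
{"fn": "send_rows", "kwargs": {
  "motion": [
    [[0, 0, 0.001], [0, 0, 0], 1],
    [[0, 0, 0.001], [0, 0, 0], 1],
    [[0, 0, 0.001], [0, 0, 0], 1]
  ]
}}

```text
clock: 7.85
ee_pos: [520.3, -299.4, 97.3]
tcp_rot: [[-0.972, 0.236, 0.002], [0.236, 0.972, -0.002], [-0.003, -0.001, -1.0]]
force: [-4.3, 3.5, 15.8]
width: 0.2
```

Contact came at TCP z 97.3, so the true tip offset is about 37 mm. Now I'll work out the arc in tool axes.

```bash
cat >> h.py <<'E'
def arc(total,n,c=(490,-275)):
    st=ctrl.state(); R=np.array(st["tcp_rot"])[:2,:2]; d=np.array(st["ee_pos"])[:2]-c
    print(st["clock"],st["ee_pos"],st["force"],"r,phi",np.hypot(*d),np.degrees(np.arctan2(d[1],d[0])))
    for i in range(1,n+1):
        a=np.radians(total*i/n); q=np.array([[np.cos(a),-np.sin(a)],[np.sin(a),np.cos(a)]])@d-d
        print(np.round(R.T@q/1000,4).tolist())
E
python3 -c "
from h import *
arc(40,10)"
```

```text
7.85 [ 520.27005454 -299.36301975   97.25129849] [-4.335455    3.47194182 15.80800412] r,phi 38.85656872381365 -38.82904070975894
[-0.0011, 0.0025]
[-0.002, 0.0051]
[-0.0027, 0.0077]
[-0.0032, 0.0103]
[-0.0035, 0.013]
[-0.0037, 0.0157]
[-0.0036, 0.0184]
[-0.0034, 0.0211]
[-0.003, 0.0238]
[-0.0024, 0.0265]
```

Emit:
{"fn": "send_rows", "kwargs": {
  "motion": [
    [[-0.0011, 0.0025, 0.0006], [0, 0, 0], 1],
    [[-0.002, 0.0051, 0.0006], [0, 0, 0], 1],
    [[-0.0027, 0.0077, 0.0006], [0, 0, 0], 1],
    [[-0.0032, 0.0103, 0.0006], [0, 0, 0], 1],
    [[-0.0035, 0.013, 0.0006], [0, 0, 0], 1],
    [[-0.0037, 0.0157, 0.0006], [0, 0, 0], 1],
    [[-0.0036, 0.0184, 0.0006], [0, 0, 0], 1],
    [[-0.0034, 0.0211, 0.0006], [0, 0, 0], 1],
    [[-0.003, 0.0238, 0.0006], [0, 0, 0], 1],
    [[-0.0024, 0.0265, 0.0006], [0, 0, 0], 1],
    [[-0.0024, 0.0265, 0.0006], [0, 0, 0], 1]
  ]
}}

```text
clock: 8.77
ee_pos: [529.5, -274.3, 97.3]
tcp_rot: [[-0.972, 0.236, 0.004], [0.236, 0.972, -0.003], [-0.004, -0.002, -1.0]]
force: [-0.2, 0.2, 7.3]
width: -0.2
```

```bash
python3 -c "
from h import *
arc(36,9)
i=[]
for c,(r,k) in(('top',(205,450)),('scene',(290,80))):
    s=ctrl.snapshot(c); i.append(cv2.resize(s['color'][r:r+140,k:k+140,::-1],(400,400),interpolation=cv2.INTER_CUBIC))
cv2.imwrite('pics/crop4.png',np.hstack(i))"
```

```text
8.7667 [ 529.47561671 -274.2816252    97.31359495] [-0.17109081  0.1557685   7.31810834] r,phi 39.48215263520101 1.0425499327235876
[0.0008, 0.0026]
[0.0018, 0.0052]
[0.0029, 0.0077]
[0.0042, 0.0101]
[0.0057, 0.0125]
[0.0074, 0.0147]
[0.0092, 0.0168]
[0.0111, 0.0187]
[0.0132, 0.0205]
```

View pics/crop4.png

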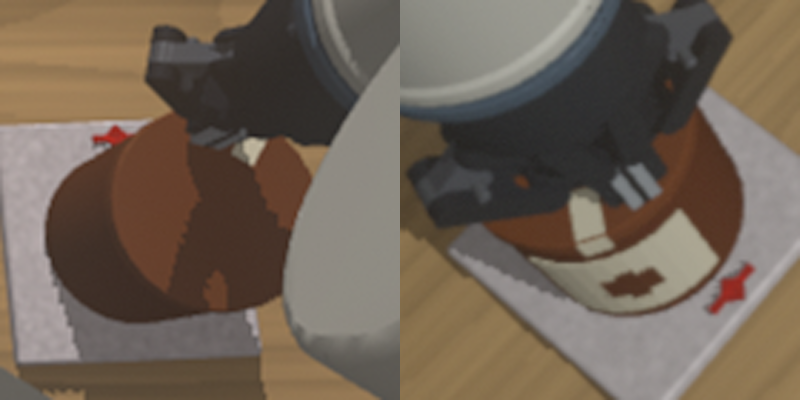

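The tin follows: the tab has moved about 40° towards the pointer and the label is now in plain view. I'll continue for the remaining ~32°.

Emit:
{"fn": "send_rows", "kwargs": {
  "motion": [
    [[0.0008, 0.0026, 0.0006], [0, 0, 0], 1],
    [[0.0018, 0.0052, 0.0006], [0, 0, 0], 1],
    [[0.0029, 0.0077, 0.0006], [0, 0, 0], 1],
    [[0.0042, 0.0101, 0.0006], [0, 0, 0], 1],
    [[0.0057, 0.0125, 0.0006], [0, 0, 0], 1],
    [[0.0074, 0.0147, 0.0006], [0, 0, 0], 1],
    [[0.0092, 0.0168, 0.0006], [0, 0, 0], 1],
    [[0.0111, 0.0187, 0.0006], [0, 0, 0], 1],
    [[0.0111, 0.0187, 0.0006], [0, 0, 0], 1]
  ]
}}

```text
clock: 9.62
ee_pos: [523.6, -253.7, 97.3]
tcp_rot: [[-0.972, 0.236, 0.005], [0.236, 0.972, -0.004], [-0.006, -0.002, -1.0]]
force: [-0.1, 1.5, 7.2]
width: 0.2
```

Emit:
{"fn": "send_rows", "kwargs": {
  "motion": [
    [[0, 0, -0.01], [0, 0, 0], 1],
    [[0, 0, -0.03], [0, 0, 0], 1],
    [[0, 0, -0.07], [0, 0, 0], 1],
    [[0, 0, -0.11], [0, 0, 0], 1],
    [[0.03, 0, -0.15], [0, 0, 0], 1],
    [[0.06, 0, -0.18], [0, 0, 0], 1],
    [[0.09, 0, -0.2], [0, 0, 0], 1],
    [[0.12, 0, -0.22], [0, 0, 0], 1],
    [[0.12, 0, -0.22], [0, 0, 0], 1]
  ]
}}

```text
clock: 10.37
ee_pos: [402.7, -223.9, 321.5]
tcp_rot: [[-0.972, 0.236, 0.009], [0.236, 0.972, -0.007], [-0.011, -0.005, -1.0]]
force: [2.2, -0.8, 1.8]
width: -0.3
```

```bash
python3 - <<'E'
from h import *
np.set_printoptions(precision=1,suppress=True)
rel([])
for c in("top","scene"):
    s=measure(c); save(s,c+"5")
E
```

```text
t 10.3667 tcp [ 402.7 -223.9  321.5] F [ 2.2 -0.8  1.8] w -0.3286708542298179 q [-0.6  0.1  1.5 -0.   1.5 -2. ]
top circle 489.8118591308594 -273.77166748046875 51.71990203857422 mean [ 488.7 -273.5] z 133.3223682410786 tab [ 527.8 -277.1  134. ] 127 ptr [ 548.8 -269.1   15.8] 30 ang tab,ptr -5.211754781873294 4.182809493496957 r 39.22248483548741 60.22596933993554
scene circle 490.3701477050781 -276.2495422363281 52.58039093017578 mean [ 491.8 -276.8] z 133.82290697855262 tab [ 529.7 -278.3  134.2] 179 ptr [ 548.6 -273.8   16.3] 80 ang tab,ptr -2.3265776505643867 2.9935228268206036 r 37.93827473749448 56.83612548359699
```

View pics/scene5.png

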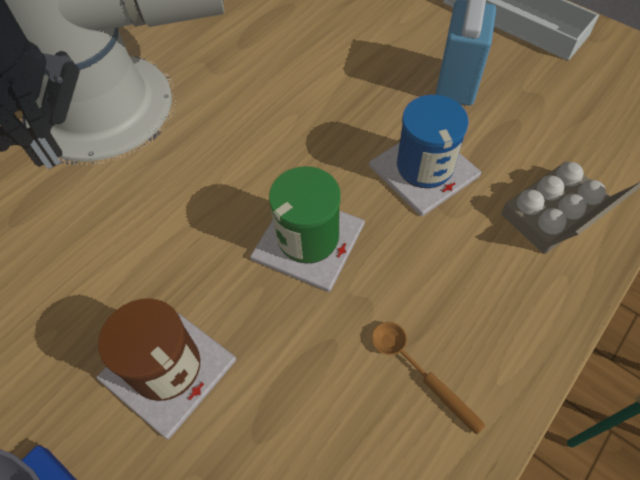

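The label now faces the pointer to within 5–9° by the lid tab. The fingers are clear, and the blue and green tins look unchanged. I'll check the base angle and the bystanders once before deciding whether to correct.

```bash
python3 - <<'E'
from h import *
a=[cv2.imread(f"pics/scene{i}.png").astype(int) for i in(0,5)]
print("bystander diff", np.abs(a[0]-a[1])[90:290,250:480].max(-1).__gt__(40).sum())
for c in("top","scene"):
    s=ctrl.snapshot(c);W=cloud(s)
    m=(s["z_map"]>0)&(np.hypot(W[...,0]-490,W[...,1]+275)<105)&(abs(W[...,2]-14)<5)
    r=cv2.minAreaRect(W[m][:,:2].astype(np.float32)); print(c,r)
    for q in ctrl.mark_of(c,"cocoa_label")[:1]: 
        w=world(s,q["position"],70); print(q["p"],w,np.degrees(np.arctan2(w[1]+275,w[0]-490)),np.hypot(w[1]+275,w[0]-490))
E
```

```text
bystander diff 0
top ((489.931640625, -273.8243713378906), (140.3413543701172, 140.26156616210938), 2.0873477458953857)
0.72 [ 542.58818935 -284.48997976   70.        ] -10.22941101716138 53.43760263323602
scene ((489.8213195800781, -275.19427490234375), (141.50791931152344, 140.19142150878906), 1.9636924266815186)
0.98 [ 541.69081829 -279.7220118    70.        ] -5.2195441352333525 51.906050622308285
```

The base fit puts the pointer at 2.0°, and the tab gives −4.7°. That leaves 7–10° of error against a 15° limit, so I'll make a small correction, pressing again at the known spot.

```bash
python3 -c "
from h import *
rel([(529.5,-275,321),(529.5,-275,110),(529.5,-275,99)])"
```

```text
t 10.6667 tcp [ 406.21714787 -224.58939935  315.77789903] F [ 0.29715459  0.18574013 -0.0843898 ] w 0.2988812005604798 q [-6.34065021e-01  1.50045444e-01  1.52949052e+00  3.19133909e-04
  1.45731098e+00 -1.96692433e+00]
(529.5, -275, 321) [-0.1317 -0.0199 -0.0046]
(529.5, -275, 110) [-0.1308 -0.0196  0.2064]
(529.5, -275, 99) [-0.1307 -0.0196  0.2174]
```

Emit:
{"fn": "send_rows", "kwargs": {
  "motion": [
    [[-0.035, -0.005, 0], [0, 0, 0], 1],
    [[-0.07, -0.01, 0], [0, 0, 0], 1],
    [[-0.105, -0.015, 0], [0, 0, 0], 1],
    [[-0.131, -0.02, 0.01], [0, 0, 0], 1],
    [[-0.131, -0.02, 0.04], [0, 0, 0], 1],
    [[-0.131, -0.02, 0.08], [0, 0, 0], 1],
    [[-0.131, -0.02, 0.12], [0, 0, 0], 1],
    [[-0.131, -0.02, 0.155], [0, 0, 0], 1],
    [[-0.131, -0.02, 0.18], [0, 0, 0], 1],
    [[-0.131, -0.02, 0.19], [0, 0, 0], 1],
    [[-0.131, -0.02, 0.19], [0, 0, 0], 1],
    [[-0.131, -0.02, 0.19], [0, 0, 0], 1]
  ]
}}

```text
clock: 11.67
ee_pos: [530.1, -275.6, 126.6]
tcp_rot: [[-0.972, 0.236, 0.004], [0.236, 0.972, -0.002], [-0.004, -0.001, -1.0]]
force: [0.5, 0.6, 0.5]
width: 0.0
```

```bash
python3 -c "
from h import *
rel([(529.5,-275,104),(529.5,-275,99)])"
```

```text
t 11.6667 tcp [ 530.09889056 -275.5565104   126.60166876] F [0.5034818  0.60071758 0.49805575] w 0.0473769196458798 q [-5.79336230e-01  5.24785425e-01  1.49984344e+00  5.86926617e-05
  1.11253770e+00 -1.91235932e+00]
(529.5, -275, 104) [0.0008 0.0004 0.0226]
(529.5, -275, 99) [0.0008 0.0004 0.0276]
```

Emit:
{"fn": "send_rows", "kwargs": {
  "motion": [
    [[0.001, 0, 0.004], [0, 0, 0], 1],
    [[0.001, 0, 0.008], [0, 0, 0], 1],
    [[0.001, 0, 0.012], [0, 0, 0], 1],
    [[0.001, 0, 0.016], [0, 0, 0], 1],
    [[0.001, 0, 0.02], [0, 0, 0], 1],
    [[0.001, 0, 0.024], [0, 0, 0], 1],
    [[0.001, 0, 0.027], [0, 0, 0], 1],
    [[0.001, 0, 0.0275], [0, 0, 0], 1],
    [[0.001, 0, 0.0275], [0, 0, 0], 1],
    [[0.001, 0, 0.0275], [0, 0, 0], 1]
  ]
}}

```text
clock: 12.5
ee_pos: [529.3, -275.4, 99.2]
tcp_rot: [[-0.972, 0.236, 0.004], [0.236, 0.972, -0.002], [-0.004, -0.001, -1.0]]
force: [0.2, -1.3, 0.3]
width: -0.1
```

Emit:
{"fn": "send_rows", "kwargs": {
  "motion": [
    [[0, 0, 0.001], [0, 0, 0], 1],
    [[0, 0, 0.001], [0, 0, 0], 1],
    [[0, 0, 0.001], [0, 0, 0], 1]
  ]
}}

```text
clock: 12.75
ee_pos: [529.4, -275.5, 98.2]
tcp_rot: [[-0.972, 0.236, 0.004], [0.236, 0.972, -0.003], [-0.004, -0.002, -1.0]]
force: [-0.9, -0.3, -0.0]
width: 0.0
```

Emit:
{"fn": "send_rows", "kwargs": {
  "motion": [
    [[0, 0, 0.001], [0, 0, 0], 1],
    [[0, 0, 0.001], [0, 0, 0], 1],
    [[0, 0, 0.001], [0, 0, 0], 1]
  ]
}}

```text
clock: 13.0
ee_pos: [529.4, -275.5, 97.4]
tcp_rot: [[-0.972, 0.235, 0.004], [0.235, 0.972, -0.003], [-0.005, -0.002, -1.0]]
force: [-0.3, 0.4, 2.4]
width: -0.1
```

Emit:
{"fn": "send_rows", "kwargs": {
  "motion": [
    [[0, 0, 0.0006], [0, 0, 0], 1],
    [[0.0004, 0.0013, 0.0006], [0, 0, 0], 1],
    [[0.0008, 0.0026, 0.0006], [0, 0, 0], 1],
    [[0.0012, 0.004, 0.0006], [0, 0, 0], 1],
    [[0.0017, 0.0053, 0.0006], [0, 0, 0], 1],
    [[0.0017, 0.0053, 0.0006], [0, 0, 0], 1]
  ]
}}

```text
clock: 13.5
ee_pos: [529.4, -270.2, 97.3]
tcp_rot: [[-0.972, 0.235, 0.005], [0.235, 0.972, -0.004], [-0.006, -0.002, -1.0]]
force: [-1.4, 0.8, 7.6]
width: -0.2
```

Emit:
{"fn": "send_rows", "kwargs": {
  "motion": [
    [[0, 0, -0.01], [0, 0, 0], 1],
    [[0, 0, -0.03], [0, 0, 0], 1],
    [[0, 0, -0.07], [0, 0, 0], 1],
    [[0, 0, -0.11], [0, 0, 0], 1],
    [[0.03, 0, -0.15], [0, 0, 0], 1],
    [[0.06, 0, -0.18], [0, 0, 0], 1],
    [[0.09, 0, -0.2], [0, 0, 0], 1],
    [[0.12, 0, -0.22], [0, 0, 0], 1],
    [[0.12, 0, -0.22], [0, 0, 0], 1],
    [[0.12, 0, -0.22], [0, 0, 0], 1]
  ]
}}

```text
clock: 14.33
ee_pos: [411.1, -241.3, 318.6]
tcp_rot: [[-0.972, 0.236, 0.008], [0.236, 0.972, -0.006], [-0.009, -0.004, -1.0]]
force: [0.2, -0.9, -0.1]
width: -0.0
```

```bash
python3 - <<'E'
from h import *
np.set_printoptions(precision=1,suppress=True)
for c in("top","scene"):
    s=measure(c); save(s,c+"6")
    for q in ctrl.mark_of(c,"cocoa_label")[:1]: 
        w=world(s,q["position"],70); print(q["p"],np.degrees(np.arctan2(w[1]+275,w[0]-490)))
a=[cv2.imread(f"pics/scene{i}.png").astype(int) for i in(0,6)]
print("bystander diff", (np.abs(a[0]-a[1])[90:290,250:480].max(-1)>40).sum()); rel([])
E
```

```text
top circle 489.7922058105469 -274.46185302734375 51.86897277832031 mean [ 488.7 -273.4] z 133.310932364248 tab [ 527.4 -272.   134.1] 122 ptr [ 548.9 -269.3   15.3] 30 ang tab,ptr 1.9517776972250054 3.886668042049866 r 38.77843985838847 60.350544626539254
0.9 2.655863860803402
scene circle 490.1355285644531 -274.6336364746094 52.1821403503418 mean [ 491.8 -276.7] z 133.86406780826167 tab [ 529.6 -273.3  134.2] 177 ptr [ 548.7 -273.8   16.5] 80 ang tab,ptr 5.152993391659898 2.909867841387923 r 37.949020866665634 56.93607408013561
0.7 3.4301047351861906
bystander diff 0
t 14.5333 tcp [ 412.1 -241.2  315.8] F [-0.7 -0.6  0.2] w -0.46246598426127106 q [-0.7  0.2  1.5  0.   1.5 -2. ]
```

View pics/top6.png

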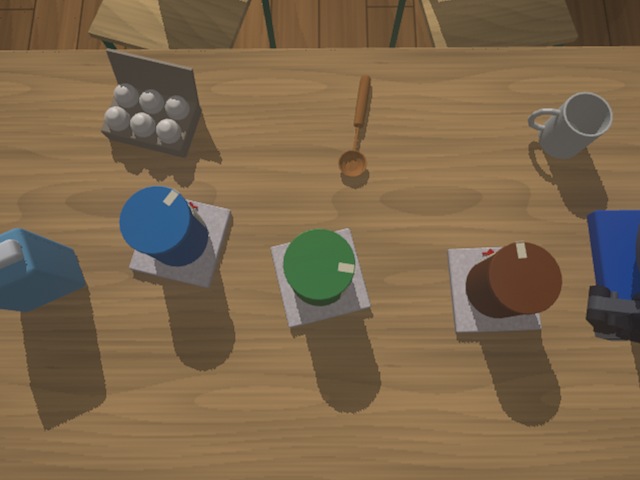

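The tab (522,250) now points the same way as the base pointer (489,253), agreeing to within about 3°. The fingers are clear, so I'm handing in.

```bash
python3 -c "
from plant import ctrl
print(ctrl.finish_job())"
```

```text
the job is handed in; nothing more can be done
None
```

I turned the cocoa tin about 73° anticlockwise with a fingertip pressed on its lid at about 7 N. A brief peak reached 16 N at first contact. I did it in two strokes of about 40° and 32°, plus a correction of about 7.5°. I then lifted the arm clear and handed the job in at about 14.5 s; no verdict was reported.

**Last checks**
- **Label:** the lid tab reads 2.0° in the top camera and 5.2° in the scene camera, and the label network 2.7° and 3.4°. The pointer is at 2–4°, so the error is about 3° or less, against a limit of 15°.
- **Bystanders:** the image area around the blue and green tins is unchanged from the first picture.
- **Arm:** it stands well clear of everything, and the force reading is about zero.

**Disagreement:** the real fingertips sat about 37 mm higher than the reported tool position. I approached the lid by camera depth and by feeling for contact, and the tin followed as expected. I found no cause for the offset.

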